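# Rattle-test dropped slide cartons, stock the sound ones and send back the rest

### The arm

A 7-joint arm with a two-finger parallel gripper is mounted at the origin on a cart in front of the work surface, level with it; the furniture and walls round the work are solid. World frame = base frame: x ahead of the robot, y to its left, z up, the work surface at z = 0. Lengths are in m, angles in degrees, forces in N, time in s.
With the tool pointing down it reaches from about 0.35 to 0.775 m from the base axis. Payload 3.1 kg.
Tool frame: the origin (TCP) lies on the centre line of the jaws, within the pads' length; the fingertips stand 17 mm ahead of it and the grasp point (between the pads) lies 2 mm behind it (robot.tip_reach is the distance from the TCP to the fingertips, in m); z points along the fingers, y is the line along which they close (so a half turn about z gives the same grasp; the last joint's range is limited). The gripper opens to 85 mm and grips with 20 to 120 N. Pads are 22 mm wide; open, the fingers measure 114 mm over their backs; the gripper's body (76 mm by 85 mm) begins 54 mm behind the grasp point. The pads swing forward as they close: fully open they stand 13 mm farther back than shut.
Start: joints at [-71.774, 17.813, 0.802, 86.603, -0.252, 75.585, -1.558], TCP at [0.194, 0.515, 0.248] pointing down, gripper open.
Joint ranges: [-154.91, 154.91], [-16.99, 109.72], [-72.82, 74.43], [7.12, 147.25], [-82.49, 262.49], [11.32, 116.49], [-174.64, 174.64]. Speed limits (degrees/s): [159.86, 159.86, 180, 180, 180, 180, 180].

### API

Orientations are given as [roll, pitch, yaw] about the fixed x, y, z axes, in that order (R = Rz(yaw) Ry(pitch) Rx(roll)).
In Python, from station import robot, fingers, vision, workorder, recognise gives the robot as it stands. Calls block until the motion is done:
- robot.move_to(position, orientation): joint-space move of the TCP to a pose.
- robot.line_to(position, orientation=None, velocity=0.15, f_stop=None): straight line of the TCP; orientation=None keeps the orientation; velocity is the mean speed in m/s. With f_stop (N) it stops when the force on the tool has changed by that much, and returns True; else False.
- robot.move_j(angles): joint-space move.
- fingers.gripper_to(opening, force=None): opening from 0.0 (shut) to 1.0 (fully open); force is the grip in N (None keeps the last); returns when the fingers have stopped.
- robot.pause(seconds).
- robot.inverse_kinematics(position, orientation): joint angles nearest the present ones, or None.
- vision.grab_frame(name): name is "side" or "top" or "wrist"; returns the picture (480x640x3 uint8, red, green, blue); there is no depth.
- vision.calibration(name): a dict with "mtx" (3x3 intrinsics, pixels), "k1" (the pictures are not rectified: a ray, as slopes to the right and down, at radius r is drawn at 1 + k1 r^2 times it, then the intrinsics apply), "extrinsics" (4x4, takes a point from world to camera coordinates); the wrist camera has in their place "T_tool_cam" (4x4, takes a point from camera to tool coordinates, whose origin is the TCP and whose axes are the flange's). Camera axes: x right, y up, looking along -z (the intrinsics and any distortion apply to the point x, -y, -z); pixel columns grow to the right and rows downward; lengths in m; the calibration is good to about 2 mm. A picture is of the moment at which its call begins: read the wrist's pose just before it. calibration takes no time and is no camera call.
A pose or a line that the arm cannot do raises robot.PlanningError and nothing moves.
- workorder.close_job(): hands the job in; it is judged then, once.
Trained networks look in the newest picture that a camera, given by its name, has taken for a name from the list of things; names that differ only in an ending like _2 or _b are one class to them, and where a whole thing is asked for, a point or a joint stands for the part that bears it (a point fixed in the world has none). Each returns a list of dicts, best first, with "p" (0 to 1); they miss things now and then, are a little off and sometimes report something else, mostly with a low value. They report only what shows in the picture. A call takes as long as a camera call.
- recognise(label, camera): "rect" ([centre column, centre row, width, height] in pixels, round what is visible of it).
Readings, each from a call of its own:
- robot.current_time_s(): time.
- robot.current_joint_positions(): joint angles.
- robot.current_dq(): joint speeds.
- robot.current_joint_torque(): joint torques, N m.
- robot.current_tool_pos(): TCP position.
- robot.current_eef_rot(): TCP orientation.
- robot.current_contact_force(): force on the tool from outside, world axes, zero at the start.
- robot.current_torque(): the same for the moment, N m.
- robot.current_finger_gap(): opening from 0.0 (shut) to 1.0 (fully open).
- robot.current_gripper_force(): force on a finger pad.
Only numpy, scipy, OpenCV 4.12 (cv2) and the standard library are available. Lean on these libraries where they do the work, as an engineer would, in place of code of your own. Each camera call takes 0.05 s, during which the arm holds its last target. There are 200 camera calls.

### The job

This delivery of sealed slide cartons was dropped: pick up each carton and tilt it well over lengthwise both ways (without turning it over) to feel whether the glass inside slides to and fro. Lay every rattling carton flat inside the steel returns tray, and pack the sound ones flat, crosswise and side by side in the grey slotted tray, starting in its far left corner or from the carton already there: each pushed up against the far wall and tight against the left end or the carton before it. When all are sorted, move the divider from its slot at the right end of the tray into the slots right behind the last packed carton, pushed fully down, and leave the other things on the bench alone.

Things in the scene. Friction and masses are not known exactly. Their poses are not given: they have to be found in the camera images.
- carton_a: sealed carton of microscope slides to be tested, one of four alike outside: 58 wide (its x) x 105 long (its y) x 30 mm high, 0.15 to 0.8 kg (part-filled cartons differ, so weight tells nothing sure). Origin: centre of its underside, z up. Nothing outside shows whether it rattles; at least one of the four does and at least two do not
- carton_b: carton; like carton_a outside, sound or rattling. In a sound carton everything is stuck fast
- carton_c: carton; like carton_a outside, sound or rattling. In a rattling carton a block of glass of about 0.24 kg has come adrift: it slides 44 mm from end to end along the carton's length when that is tilted more than about 20 degrees (quick at 35) and stays put when levelled
- carton_d: carton; like carton_a outside, sound or rattling. Between a tilt one way and the other, a rattling carton's moment in the hand thus changes by about 0.10 N m about the level axis across its length; a sound carton's by less than 0.03 (average over half a second, the reading wavers)
- carton_p: a carton as the others, tested sound and packed in the far left corner of the packing tray earlier; may be absent (None). If it is there it stays, and the row goes on from it
- carton_q: a carton as the others, found rattling and laid at the right in the returns tray earlier; may be absent (None). If it is there it stays in the returns tray
- packing_tray: light grey slotted stock tray fixed to the worktop. Outside 153 (its x) x 351 (its y) x 40 mm high; inside 125 (x) x 335 (y) mm, floor 6 mm thick. Origin: centre of its underside; x points away from the robot, y to the left, along the row of cartons. Far wall smooth; near wall only a sill 16 mm high with slotted posts 18 mm wide, 40 mm apart, so a finger can reach in. Five pairs of upright slots, open at the top, 8 wide, 7 deep
- corner (a point): the packing tray's far left inner corner on its floor (where the smooth far wall and the left end wall meet); axes as the tray's. Cartons packed from here take 58 mm of the row each
- divider: divider of the packing tray: upright sheet 134 (its x) x 4 (its y) x 46 mm high that stands in a pair of the slots down to the tray floor (2 mm play each way; lower corners bevelled 7 mm; let fall from above it jams), with a black grip tab on top in the middle, 44 (x) x 10 (y) mm, from 44 to 80 mm above the lower edge; 0.10 kg. Origin: centre of its lower edge, z up. At the start it is parked in slot 5 at the right end
- returns_tray: shallow stainless tray fixed to the worktop behind the packing tray, for returns; outside 134 (its x) x 300 (its y) x 24 mm high with a rim about 3 mm higher, walls and floor 3 mm thick; room for three cartons side by side with finger space, their length along x. Origin: centre of its underside
- slot_1 (a point): middle of slot pair 1 on the tray floor, midway between the two long walls; its centre is 64.5 mm from the left end wall, 6.5 mm behind a tight row of 1
- slot_2 (a point): middle of slot pair 2 on the tray floor, midway between the two long walls; its centre is 122.5 mm from the left end wall, 6.5 mm behind a tight row of 2
- slot_3 (a point): middle of slot pair 3 on the tray floor, midway between the two long walls; its centre is 180.5 mm from the left end wall, 6.5 mm behind a tight row of 3
- slot_4 (a point): middle of slot pair 4 on the tray floor, midway between the two long walls; its centre is 238.5 mm from the left end wall, 6.5 mm behind a tight row of 4
- slot_5 (a point): middle of slot pair 5 on the tray floor, midway between the two long walls; its centre is 325 mm from the left end wall; the divider starts here
- timer: bystander: kitchen-style timer, lying loose on the worktop; leave it alone. Origin: under its middle
- marker_black: bystander: marker pen, lying loose on the worktop; leave it alone. Origin: under its middle
- pestle: bystander: pestle, lying loose on the worktop; leave it alone. Origin: under its middle

How it is judged (in metres and radians):
On the way, in this order (a step that is already met when the one before it is completed fails the run):
1. a carton is tilted more than 20 degrees (angle between any of carton_a, carton_b, carton_c, carton_d's own z axis and vertical above 0.35 rad), for 0.2 s.
2. all rattling cartons lie in the returns tray and all sound ones are packed tight from the corner (x of block_a_c0 in the frame of returns_tray between -0.06 and 0.06 m and y of block_a_c0 in the frame of returns_tray between -0.13 and 0.13 m and z of each of block_a_c0, block_b_c0, block_c_c0, block_d_c0, carton_q in the frame of returns_tray below 0.026 m and angle between each of block_a_c0, block_b_c0, block_c_c0, block_d_c0, carton_q's own z axis and vertical below 0.08 rad and x of block_b_c0 in the frame of returns_tray between -0.06 and 0.06 m and y of block_b_c0 in the frame of returns_tray between -0.13 and 0.13 m and x of block_c_c0 in the frame of returns_tray between -0.06 and 0.06 m and y of block_c_c0 in the frame of returns_tray between -0.13 and 0.13 m and x of block_d_c0 in the frame of returns_tray between -0.06 and 0.06 m and y of block_d_c0 in the frame of returns_tray between -0.13 and 0.13 m and x of carton_q in the frame of returns_tray between -0.06 and 0.06 m and y of carton_q in the frame of returns_tray between -0.13 and 0.13 m and (height (world z) of block_a_c0 above -3 m or (x of carton_a in the frame of packing_tray between 0.005 and 0.013 m and (y of carton_a in the frame of packing_tray between 0.135 and 0.1405 m or y of carton_a in the frame of packing_tray between 0.075 and 0.0825 m or y of carton_a in the frame of packing_tray between 0.015 and 0.0245 m or y of carton_a in the frame of packing_tray between -0.045 and -0.0335 m) and angle between the y axis of carton_a and the x axis of packing_tray, either way round below 0.05 rad and z of carton_a in the frame of packing_tray below 0.011 m and angle between carton_a's own z axis and vertical below 0.06 rad)) and (height (world z) of block_b_c0 above -3 m or (x of carton_b in the frame of packing_tray between 0.005 and 0.013 m and (y of carton_b in the frame of packing_tray between 0.135 and 0.1405 m or y of carton_b in the frame of packing_tray between 0.075 and 0.0825 m or y of carton_b in the frame of packing_tray between 0.015 and 0.0245 m or y of carton_b in the frame of packing_tray between -0.045 and -0.0335 m) and angle between the y axis of carton_b and the x axis of packing_tray, either way round below 0.05 rad and z of carton_b in the frame of packing_tray below 0.011 m and angle between carton_b's own z axis and vertical below 0.06 rad)) and (height (world z) of block_c_c0 above -3 m or (x of carton_c in the frame of packing_tray between 0.005 and 0.013 m and (y of carton_c in the frame of packing_tray between 0.135 and 0.1405 m or y of carton_c in the frame of packing_tray between 0.075 and 0.0825 m or y of carton_c in the frame of packing_tray between 0.015 and 0.0245 m or y of carton_c in the frame of packing_tray between -0.045 and -0.0335 m) and angle between the y axis of carton_c and the x axis of packing_tray, either way round below 0.05 rad and z of carton_c in the frame of packing_tray below 0.011 m and angle between carton_c's own z axis and vertical below 0.06 rad)) and (height (world z) of block_d_c0 above -3 m or (x of carton_d in the frame of packing_tray between 0.005 and 0.013 m and (y of carton_d in the frame of packing_tray between 0.135 and 0.1405 m or y of carton_d in the frame of packing_tray between 0.075 and 0.0825 m or y of carton_d in the frame of packing_tray between 0.015 and 0.0245 m or y of carton_d in the frame of packing_tray between -0.045 and -0.0335 m) and angle between the y axis of carton_d and the x axis of packing_tray, either way round below 0.05 rad and z of carton_d in the frame of packing_tray below 0.011 m and angle between carton_d's own z axis and vertical below 0.06 rad)) and x of carton_p in the frame of packing_tray between 0.005 and 0.013 m and angle between the y axis of carton_p and the x axis of packing_tray, either way round below 0.05 rad and z of carton_p in the frame of packing_tray below 0.011 m and angle between carton_p's own z axis and vertical below 0.06 rad and y of carton_p in the frame of packing_tray between 0.135 and 0.1405 m and (y of carton_a in the frame of packing_tray between 0.135 and 0.1405 m or y of carton_b in the frame of packing_tray between 0.135 and 0.1405 m or y of carton_c in the frame of packing_tray between 0.135 and 0.1405 m or y of carton_d in the frame of packing_tray between 0.135 and 0.1405 m or y of carton_p in the frame of packing_tray between 0.135 and 0.1405 m)), for 0.2 s.
3. the divider is fully down in the slots right behind the last packed carton (((y of divider in the frame of packing_tray between 0.041 and 0.049 m and x of divider in the frame of packing_tray between -0.005 and 0.005 m and z of divider in the frame of packing_tray below 0.01 m and angle between divider's own z axis and vertical below 0.08 rad and angle between the x axis of divider and the x axis of packing_tray, either way round below 0.06 rad and (y of carton_a in the frame of packing_tray between 0.135 and 0.1405 m or y of carton_b in the frame of packing_tray between 0.135 and 0.1405 m or y of carton_c in the frame of packing_tray between 0.135 and 0.1405 m or y of carton_d in the frame of packing_tray between 0.135 and 0.1405 m or y of carton_p in the frame of packing_tray between 0.135 and 0.1405 m) and (y of carton_a in the frame of packing_tray between 0.075 and 0.0825 m or y of carton_b in the frame of packing_tray between 0.075 and 0.0825 m or y of carton_c in the frame of packing_tray between 0.075 and 0.0825 m or y of carton_d in the frame of packing_tray between 0.075 and 0.0825 m)) or (y of divider in the frame of packing_tray between -0.017 and -0.009 m and x of divider in the frame of packing_tray between -0.005 and 0.005 m and z of divider in the frame of packing_tray below 0.01 m and angle between divider's own z axis and vertical below 0.08 rad and angle between the x axis of divider and the x axis of packing_tray, either way round below 0.06 rad and (y of carton_a in the frame of packing_tray between 0.135 and 0.1405 m or y of carton_b in the frame of packing_tray between 0.135 and 0.1405 m or y of carton_c in the frame of packing_tray between 0.135 and 0.1405 m or y of carton_d in the frame of packing_tray between 0.135 and 0.1405 m or y of carton_p in the frame of packing_tray between 0.135 and 0.1405 m) and (y of carton_a in the frame of packing_tray between 0.075 and 0.0825 m or y of carton_b in the frame of packing_tray between 0.075 and 0.0825 m or y of carton_c in the frame of packing_tray between 0.075 and 0.0825 m or y of carton_d in the frame of packing_tray between 0.075 and 0.0825 m) and (y of carton_a in the frame of packing_tray between 0.015 and 0.0245 m or y of carton_b in the frame of packing_tray between 0.015 and 0.0245 m or y of carton_c in the frame of packing_tray between 0.015 and 0.0245 m or y of carton_d in the frame of packing_tray between 0.015 and 0.0245 m)) or (y of divider in the frame of packing_tray between -0.075 and -0.067 m and x of divider in the frame of packing_tray between -0.005 and 0.005 m and z of divider in the frame of packing_tray below 0.01 m and angle between divider's own z axis and vertical below 0.08 rad and angle between the x axis of divider and the x axis of packing_tray, either way round below 0.06 rad and (y of carton_a in the frame of packing_tray between 0.135 and 0.1405 m or y of carton_b in the frame of packing_tray between 0.135 and 0.1405 m or y of carton_c in the frame of packing_tray between 0.135 and 0.1405 m or y of carton_d in the frame of packing_tray between 0.135 and 0.1405 m or y of carton_p in the frame of packing_tray between 0.135 and 0.1405 m) and (y of carton_a in the frame of packing_tray between 0.075 and 0.0825 m or y of carton_b in the frame of packing_tray between 0.075 and 0.0825 m or y of carton_c in the frame of packing_tray between 0.075 and 0.0825 m or y of carton_d in the frame of packing_tray between 0.075 and 0.0825 m) and (y of carton_a in the frame of packing_tray between 0.015 and 0.0245 m or y of carton_b in the frame of packing_tray between 0.015 and 0.0245 m or y of carton_c in the frame of packing_tray between 0.015 and 0.0245 m or y of carton_d in the frame of packing_tray between 0.015 and 0.0245 m) and (y of carton_a in the frame of packing_tray between -0.045 and -0.0335 m or y of carton_b in the frame of packing_tray between -0.045 and -0.0335 m or y of carton_c in the frame of packing_tray between -0.045 and -0.0335 m or y of carton_d in the frame of packing_tray between -0.045 and -0.0335 m)))), for 0.2 s.
At the end, for the whole second after the job is handed in: Rattlers flat on the returns tray's floor. Sound cartons flat, square (0.05 rad), ends within 5 mm of the far wall, no hole from the left end: first gap under 3.5 mm, 2 mm more for each next. Divider upright, within 4 mm of the floor in the slots right behind the last carton. All at rest (all of step 2 and ((y of divider in the frame of packing_tray between 0.041 and 0.049 m and x of divider in the frame of packing_tray between -0.005 and 0.005 m and z of divider in the frame of packing_tray below 0.01 m and angle between divider's own z axis and vertical below 0.08 rad and angle between the x axis of divider and the x axis of packing_tray, either way round below 0.06 rad and (y of carton_a in the frame of packing_tray between 0.135 and 0.1405 m or y of carton_b in the frame of packing_tray between 0.135 and 0.1405 m or y of carton_c in the frame of packing_tray between 0.135 and 0.1405 m or y of carton_d in the frame of packing_tray between 0.135 and 0.1405 m or y of carton_p in the frame of packing_tray between 0.135 and 0.1405 m) and (y of carton_a in the frame of packing_tray between 0.075 and 0.0825 m or y of carton_b in the frame of packing_tray between 0.075 and 0.0825 m or y of carton_c in the frame of packing_tray between 0.075 and 0.0825 m or y of carton_d in the frame of packing_tray between 0.075 and 0.0825 m)) or (y of divider in the frame of packing_tray between -0.017 and -0.009 m and x of divider in the frame of packing_tray between -0.005 and 0.005 m and z of divider in the frame of packing_tray below 0.01 m and angle between divider's own z axis and vertical below 0.08 rad and angle between the x axis of divider and the x axis of packing_tray, either way round below 0.06 rad and (y of carton_a in the frame of packing_tray between 0.135 and 0.1405 m or y of carton_b in the frame of packing_tray between 0.135 and 0.1405 m or y of carton_c in the frame of packing_tray between 0.135 and 0.1405 m or y of carton_d in the frame of packing_tray between 0.135 and 0.1405 m or y of carton_p in the frame of packing_tray between 0.135 and 0.1405 m) and (y of carton_a in the frame of packing_tray between 0.075 and 0.0825 m or y of carton_b in the frame of packing_tray between 0.075 and 0.0825 m or y of carton_c in the frame of packing_tray between 0.075 and 0.0825 m or y of carton_d in the frame of packing_tray between 0.075 and 0.0825 m) and (y of carton_a in the frame of packing_tray between 0.015 and 0.0245 m or y of carton_b in the frame of packing_tray between 0.015 and 0.0245 m or y of carton_c in the frame of packing_tray between 0.015 and 0.0245 m or y of carton_d in the frame of packing_tray between 0.015 and 0.0245 m)) or (y of divider in the frame of packing_tray between -0.075 and -0.067 m and x of divider in the frame of packing_tray between -0.005 and 0.005 m and z of divider in the frame of packing_tray below 0.01 m and angle between divider's own z axis and vertical below 0.08 rad and angle between the x axis of divider and the x axis of packing_tray, either way round below 0.06 rad and (y of carton_a in the frame of packing_tray between 0.135 and 0.1405 m or y of carton_b in the frame of packing_tray between 0.135 and 0.1405 m or y of carton_c in the frame of packing_tray between 0.135 and 0.1405 m or y of carton_d in the frame of packing_tray between 0.135 and 0.1405 m or y of carton_p in the frame of packing_tray between 0.135 and 0.1405 m) and (y of carton_a in the frame of packing_tray between 0.075 and 0.0825 m or y of carton_b in the frame of packing_tray between 0.075 and 0.0825 m or y of carton_c in the frame of packing_tray between 0.075 and 0.0825 m or y of carton_d in the frame of packing_tray between 0.075 and 0.0825 m) and (y of carton_a in the frame of packing_tray between 0.015 and 0.0245 m or y of carton_b in the frame of packing_tray between 0.015 and 0.0245 m or y of carton_c in the frame of packing_tray between 0.015 and 0.0245 m or y of carton_d in the frame of packing_tray between 0.015 and 0.0245 m) and (y of carton_a in the frame of packing_tray between -0.045 and -0.0335 m or y of carton_b in the frame of packing_tray between -0.045 and -0.0335 m or y of carton_c in the frame of packing_tray between -0.045 and -0.0335 m or y of carton_d in the frame of packing_tray between -0.045 and -0.0335 m)))); the robot touches nothing.
It fails at once if a carton is stood on end or turned over (tilted more than 75 degrees) (angle between any of carton_a, carton_b, carton_c, carton_d's own z axis and vertical above 1.31 rad).
It fails at once if a bystander (timer, marker pen, pestle) is moved more than 3 cm (distance of any of timer, marker_black, pestle from where it was at the start of the episode above 0.03 m).
Of block_a, block_b, block_c, block_d only 1 to 2 are there at a start; the rules pass over those that are not, and their reading is None.
Of carton_p, carton_q only 1 to 2 are there at a start; the rules pass over those that are not, and their reading is None.
At some moment in a run one of carton_a, carton_b, carton_c, carton_d may be knocked a few centimetres aside while the robot is not near it.
It also fails if it takes over 210 s, if anything falls off the work surface, if the arm or the gripper's body presses on something with over 40 N, if the wrist force passes 120 N, or if a joint passes its speed limit or range.

## Working session

There is one attempt and no reset: what is moved stays moved. The work goes in short steps, each a Python script; the robot and the scene stay as the last script left them, time stands still between calls to the robot, and variables do not carry over. Pictures are saved under pics/ and viewed, at most 14 in all, crops included, and the job is handed in when it is done.

```bash
ls; mkdir -p pics
python3 - <<'E'
from station import robot, fingers, vision, workorder, recognise
import cv2, numpy as np
for n in ("top","side"):
    im=vision.grab_frame(n); cv2.imwrite(f"pics/{n}0.png",im[:,:,::-1])
    c=vision.calibration(n); print(n,c)
    for l in ("carton_a","packing_tray","returns_tray","divider","timer","marker_black","pestle"):
        print(l,[(np.round(d["rect"]).tolist(),round(d["p"],2)) for d in recognise(l,n)])
print(vision.calibration("wrist"), robot.current_time_s(), robot.current_eef_rot(), robot.tip_reach)
E
```

```text
pics
top {'mtx': array([[545.21743087,   0.        , 324.50816191],
       [  0.        , 545.21743087, 237.82302265],
       [  0.        ,   0.        ,   1.        ]]), 'k1': 0.05335083673880572, 'extrinsics': array([[-0.13695095, -0.99057609,  0.00185479,  0.07840238],
       [ 0.96190791, -0.13253978,  0.23909493, -0.53471029],
       [-0.23659588,  0.03452842,  0.97099443, -1.38564181],
       [ 0.        ,  0.        ,  0.        ,  1.        ]])}
carton_a [([369.0, 232.0, 31.0, 43.0], 0.87), ([381.0, 281.0, 20.0, 41.0], 0.84), ([434.0, 227.0, 31.0, 39.0], 0.79), ([437.0, 272.0, 38.0, 42.0], 0.79), ([164.0, 304.0, 52.0, 18.0], 0.69), ([301.0, 205.0, 25.0, 44.0], 0.61), ([205.0, 280.0, 23.0, 48.0], 0.57)]
packing_tray [([257.0, 277.0, 136.0, 73.0], 0.68), ([205.0, 279.0, 26.0, 45.0], 0.45)]
returns_tray [([267.0, 206.0, 110.0, 63.0], 0.97)]
divider [([316.0, 268.0, 6.0, 48.0], 0.54)]
timer [([434.0, 174.0, 27.0, 25.0], 0.81), ([206.0, 280.0, 27.0, 45.0], 0.46)]
marker_black [([162.0, 304.0, 52.0, 17.0], 0.87)]
pestle [([510.0, 265.0, 27.0, 26.0], 0.69), ([299.0, 203.0, 25.0, 45
[... 815 characters left out ...]
.0, 18.0, 17.0], 0.53)]
timer []
marker_black [([273.0, 359.0, 26.0, 45.0], 0.67)]
pestle []
{'mtx': array([[342.13477235,   0.        , 319.45109149],
       [  0.        , 342.13477235, 235.39400914],
       [  0.        ,   0.        ,   1.        ]]), 'k1': -0.014064044657928763, 'T_tool_cam': array([[-3.07441065e-05,  9.51786908e-01,  3.06759974e-01,
         7.81605896e-02],
       [ 9.99999831e-01, -1.48732705e-04,  5.61696302e-04,
        -5.06209980e-04],
       [ 5.80240427e-04,  3.06759940e-01, -9.51786742e-01,
        -1.25630199e-01],
       [ 0.00000000e+00,  0.00000000e+00,  0.00000000e+00,
         1.00000000e+00]])} 0.8 [ 1.79998364e+02 -3.06123645e-04  1.59389999e+02] 0.017
```

View top.

```bash
cat > h.py <<'E'
from station import robot, fingers, vision, workorder, recognise
import cv2, numpy as np
from scipy.spatial.transform import Rotation as R
def und(c,u,v):
    K=c["mtx"]; return cv2.undistortPoints(np.float64([[[u,v]]]),K,np.float64([c["k1"],0,0,0]))[0,0]
def camT(n):
    c=vision.calibration(n)
    if n!="wrist": return c,np.linalg.inv(c["extrinsics"])
    T=np.eye(4); T[:3,:3]=R.from_euler("xyz",robot.current_eef_rot(),degrees=True).as_matrix(); T[:3,3]=robot.current_tool_pos()
    return c,T@c["T_tool_cam"]
def px2w(n,u,v,z,cT=None):
    c,T=cT or camT(n); x,y=und(c,u,v); d=T[:3,:3]@np.array([x,-y,-1]); o=T[:3,3]
    return o+d*(z-o[2])/d[2]
def w2px(n,P,cT=None):
    c,T=cT or camT(n); p=np.linalg.inv(T)@np.r_[P,1]; x,y=p[0]/-p[2],-p[1]/-p[2]; s=1+c["k1"]*(x*x+y*y)
    return c["mtx"][0,0]*x*s+c["mtx"][0,2], c["mtx"][1,1]*y*s+c["mtx"][1,2]
E
python3 - <<'E'
from h import *
im=cv2.imread("pics/top0.png")
cv2.imwrite("pics/top0c.png",cv2.resize(im[140:350,120:540],(800,400),interpolation=cv2.INTER_CUBIC))
for n,u,v,z in [("c1",369,232,.02),("c2",381,281,.02),("c3",434,227,.02),("c4",437,272,.02),("q",301,205,.03),("p",205,280,.04),("pt",257,277,.03),("rt",267,206,.02),("timer",434,174,.01),("pen",162,304,.005),("pestle",510,265,.01),("div",316,268,.06)]:
    print(n,px2w("top",u,v,z).round(3))
E
```

```text
c1 [ 0.551 -0.121  0.02 ]
c2 [ 0.412 -0.131  0.02 ]
c3 [ 0.541 -0.3    0.02 ]
c4 [ 0.416 -0.285  0.02 ]
q [0.65  0.055 0.03 ]
p [0.476 0.333 0.04 ]
pt [0.467 0.197 0.03 ]
rt [0.663 0.149 0.02 ]
timer [ 0.696 -0.331  0.01 ]
pen [0.434 0.458 0.005]
pestle [ 0.41  -0.486  0.01 ]
div [0.464 0.038 0.06 ]
```

View pics/top0c.png

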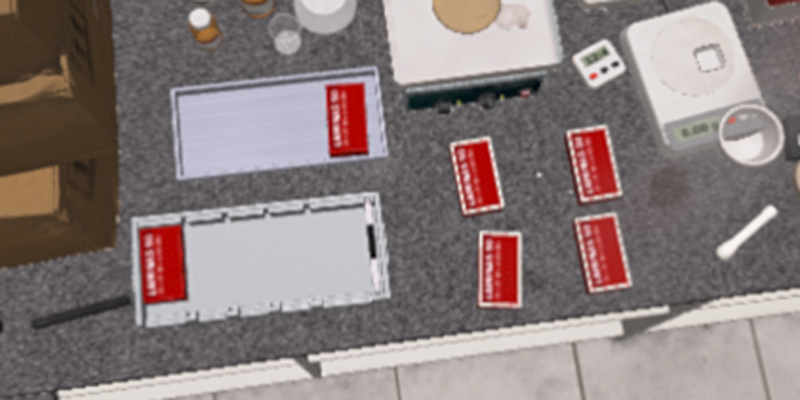

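```bash
cat >> h.py <<'E'
def ori(yaw,tilt=0):
    "tool down with yaw (0: tool x = world x), tilted about its own jaw axis"
    return (R.from_euler("xyz",[180,0,yaw],degrees=True)*R.from_euler("y",tilt,degrees=True)).as_euler("xyz",degrees=True)
def shot(name,save=None):
    cT=camT(name); im=vision.grab_frame(name)
    if save: cv2.imwrite(f"pics/{save}.png",im[:,:,::-1])
    return im,cT
E
python3 - <<'E'
from h import *
for y0 in (0,180):
  for p in ([.42,-.1,.25],[.5,0,.25],[.47,.1,.25],[.55,-.3,.2]):
    print(y0,p,[None if (q:=robot.inverse_kinematics(p,ori(y0,t))) is None else np.round(q) for t in (-36,0,36)])
for y0 in (0,180):
  for p in ([.42,-.2,.3],[.48,-.2,.3],[.45,.15,.3],[.55,.3,.25],[.7,.15,.1],[.67,.05,.1]): print(y0,p,None if (q:=robot.inverse_kinematics(p,ori(y0))) is None else np.round(q))
E
```

```text
0 [0.42, -0.1, 0.25] [array([-24.,  38.,  53.,  80., -12., 108., -59.]), array([-42.,   4.,  58., 105.,  -4.,  73., -74.]), None]
0 [0.5, 0, 0.25] [array([-23.,  44.,  43.,  65., -18., 116., -72.]), array([-39.,  15.,  46.,  95., -11.,  75., -81.]), array([ 15.,  -9., -16., 125.,  -3.,  28., -89.])]
0 [0.47, 0.1, 0.25] [array([-33.,  41.,  42.,  70., -22., 115., -82.]), array([-47.,  11.,  38.,  98.,  -7.,  74., -97.]), array([   8.,  -12.,  -27.,  126.,   13.,   31., -119.])]
0 [0.55, -0.3, 0.2] [None, array([ -5.,  36.,  54.,  79., -29.,  79., -41.]), array([-12.,  22.,  65., 112., -66.,  51.,  -2.])]
180 [0.42, -0.1, 0.25] [None, array([-29.,   4.,  43., 105.,  -3.,  73., 104.]), array([-19.,  34.,  42.,  80.,  -8., 108., 115.])]
180 [0.5, 0, 0.25] [array([-28., -11.,  21., 127.,  16.,  29.,  73.]), array([-32.,  13.,  37.,  95.,  -8.,  74.,  96.]), array([-16.,  40.,  27.,  64., -12., 115., 100.])]
180 [0.47, 0.1, 0.25] [array([-47., -13.,  19., 128.,  35.,  36.,  40.]), array([-35.,  10.,  25.,  98.,  -4.,  74.,  80.]), array([-22.,  37.,  21.,  69., -14., 112.,  88.])]
180 [0.55, -0.3, 0.2] [array([ 73.,  17., -41., 109., -19.,  29., 141.]), array([ -2.,  34.,  47.,  79., -25.,  77., 136.]), None]
0 [0.42, -0.2, 0.3] [-28.   9.  59.  95.  -8.  80. -58.]
0 [0.48, -0.2, 0.3] [-19.  17.  52.  87. -14.  82. -56.]
0 [0.45, 0.15, 0.3] [ -51.    8.   35.   93.   -5.   80. -106.]
0 [0.55, 0.3, 0.25] [ -53.   30.   36.   74.  -17.   81. -107.]
0 [0.7, 0.15, 0.1] [-34.  48.  40.  68. -30.  74. -85.]
0 [0.67, 0.05, 0.1] [-30.  44.  43.  78. -30.  70. -75.]
180 [0.42, -0.2, 0.3] [  3.   6.  22.  94.  -2.  80. 116.]
180 [0.48, -0.2, 0.3] [ -1.  14.  27.  86.  -6.  81. 117.]
180 [0.45, 0.15, 0.3] [-38.   7.  20.  93.  -3.  80.  72.]
180 [0.55, 0.3, 0.25] [-37.  27.  11.  73.  -5.  80.  64.]
180 [0.7, 0.15, 0.1] [-22.  44.  17.  68. -12.  70.  84.]
180 [0.67, 0.05, 0.1] [-18.  39.  21.  77. -14.  66.  94.]
```

Run:
```python
from h import *
t=robot.current_time_s()
robot.move_j([-19,17.8,0.8,86.6,-.25,75.6,72]); t1=robot.current_time_s()
im,cT=shot("wrist","w_tray"); print(robot.current_tool_pos(),robot.current_eef_rot()); np.save("w_tray.npy",cT[1])
robot.move_j([24,12,0.8,92,-.25,75.6,114]); t2=robot.current_time_s()
im,cT=shot("wrist","w_cart"); print(robot.current_tool_pos(),robot.current_eef_rot()); np.save("w_cart.npy",cT[1])
print(t,t1,t2,robot.current_contact_force(),robot.current_torque())
```

```text
[0.52642169 0.15904355 0.24843309] [ 1.79950165e+02 -1.38395517e-02 -1.79663111e+02]
[ 0.45442368 -0.22444322  0.26350532] [-179.96404111    0.41587793  179.36731131]
0.8 2.5833 4.0833 [ 0.70581069  1.10561912 -0.45397143] [-0.01467099 -0.03435503 -0.02530864]
```

View pics/w_tray.png

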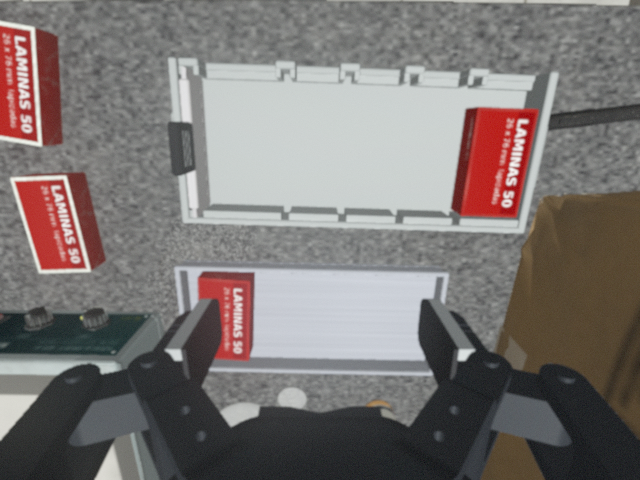

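View pics/w_cart.png

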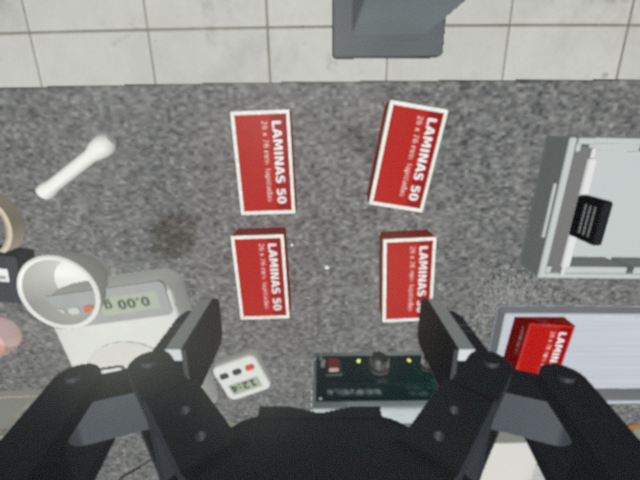

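```bash
cat >> h.py <<'E'
from scipy.optimize import minimize, least_squares
def hull(cT,x,y,yaw,dims=(.105,.058,.03),z0=0):
    a=np.radians(yaw); c,s=np.cos(a),np.sin(a); L,W,H=dims
    P=[w2px(None,[x+c*i*L/2-s*j*W/2,y+s*i*L/2+c*j*W/2,z0+k*H],cT) for i in(-1,1) for j in(-1,1) for k in(0,1)]
    return cv2.convexHull(np.float32(P))
def cartons(im,cT,z0=0,minarea=2500,rows=(0,480)):
    "poses x,y,yaw(long axis vs world x),iou of the red boxes in a wrist picture"
    h=cv2.cvtColor(im,cv2.COLOR_RGB2HSV); H,S,V=cv2.split(h)
    red=(((H<8)|(H>172))&(S>130)&(V>50)).astype(np.uint8); white=((S<40)&(V>195)).astype(np.uint8)
    red[:rows[0]]=0; red[rows[1]:]=0
    out=[]
    n,lab,st,_=cv2.connectedComponentsWithStats(cv2.morphologyEx(red,cv2.MORPH_CLOSE,np.ones((5,5))))
    for i in range(1,n):
        if st[i,4]<minarea: continue
        m=(lab==i).astype(np.uint8); m=m|(cv2.dilate(m,np.ones((7,7)))&white)
        m=cv2.morphologyEx(m,cv2.MORPH_OPEN,np.ones((3,3)))
        p=cv2.convexHull(np.argwhere(m)[:,::-1].astype(np.float32)); u,v=p[:,0].mean(0)
        x0=px2w(None,u,v,z0+.02,cT); A=cv2.contourArea(p)
        def f(q):
            k=hull(cT,*q,z0=z0); a,_=cv2.intersectConvexConvex(p,k); return -a/(A+cv2.contourArea(k)-a)
        s=np.array([x0[0],x0[1],0.]); best=min((minimize(f,s+[0,0,w],method="Nelder-Mead",options=dict(initial_simplex=s+[0,0,w]+np.array([[0,0,0],[.01,0,0],[0,.01,0],[0,0,8]]),xatol=1e-4,fatol=1e-5)) for w in (-10,10)),key=lambda r:r.fun)
        out.append((*best.x,-best.fun))
    return np.array(out)
E
python3 - <<'E'
from h import *
np.set_printoptions(suppress=True,precision=4)
c=vision.calibration("wrist")
im=cv2.imread("pics/w_cart.png")[:,:,::-1]; cT=(c,np.load("w_cart.npy"))
print(cartons(im.copy(),cT))
im=cv2.imread("pics/w_tray.png")[:,:,::-1]; cT=(c,np.load("w_tray.npy"))
print(cartons(im.copy(),cT)); print("p,q",cartons(im.copy(),cT,z0=.006))
def rect(x,y,a,X,Y): 
    r=R.from_euler("z",a).as_matrix()[:2,:2]; return [np.r_[r@[i*X/2,j*Y/2]+[x,y],0] for i,j in((-1,-1),(-1,1),(1,1),(1,-1))]
for nm,X,Y,z,px in (("pack",.153,.351,.04,[(168,58),(559,72),(527,234),(185,224)]),("ret",.134,.300,.026,[(175,266),(447,273),(433,374),(193,369)])):
    g=lambda q:np.ravel([np.subtract(w2px(None,P+[0,0,z],cT),u) for P,u in zip(rect(*q,X,Y),px)])
    r=least_squares(g,[.47,.18,0]); print(nm,r.x[:2],np.degrees(r.x[2]),r.fun.round(1))
E
```

```text
[[ 0.4156 -0.1366 -9.5944  0.7901]
 [ 0.42   -0.2785  0.5105  0.7454]
 [ 0.5579 -0.2966 -7.0035  0.6826]
 [ 0.6661  0.0536  0.9569  0.6227]]
[[ 0.4837  0.3366 -0.4346  0.9754]
 [ 0.5536 -0.1285 10.2959  0.6187]]
p,q [[ 0.484   0.333  -0.4752  0.9484]
 [ 0.5525 -0.1228 10.2969  0.5993]]
pack [0.4724 0.1974] -1.3007915494300464 [ 0.   0.4  2.2 -0.5 -1.2 -0.1 -1.4  0.7]
ret [0.6679 0.1507] -0.7920017694042407 [ 2.2  2.   1.  -0.2  0.1 -1.5 -3.7 -0.4]
```

Run:
```python
from h import *
c=vision.calibration("wrist")
im=cv2.imread("pics/w_cart.png")[:,:,::-1].copy(); cT=(c,np.load("w_cart.npy"))
H,S,V=cv2.split(cv2.cvtColor(im,cv2.COLOR_RGB2HSV))
red=(((H<8)|(H>172))&(S>130)&(V>50)); white=((S<40)&(V>195))
o=im.copy(); o[red]=[255,0,0]; o[white]=[0,255,0]
for q in cartons(im,cT): cv2.polylines(o,[hull(cT,*q[:3]).astype(int)],True,(0,0,255),1)
cv2.imwrite("pics/dbg.png",cv2.resize(o[90:340,220:460],(720,600),interpolation=0)[:,:,::-1][:600])
print(im[165,237],im[165,233:300:4].tolist())
```

```text
[239 242 235] [[128, 125, 124], [239, 242, 235], [182, 60, 54], [185, 67, 63], [183, 62, 55], [183, 64, 60], [184, 68, 61], [184, 64, 59], [186, 74, 72], [183, 62, 58], [182, 75, 70], [199, 174, 169], [187, 147, 146], [158, 58, 59], [212, 193, 186], [135, 100, 95], [110, 108, 106]]
```

View pics/dbg.png

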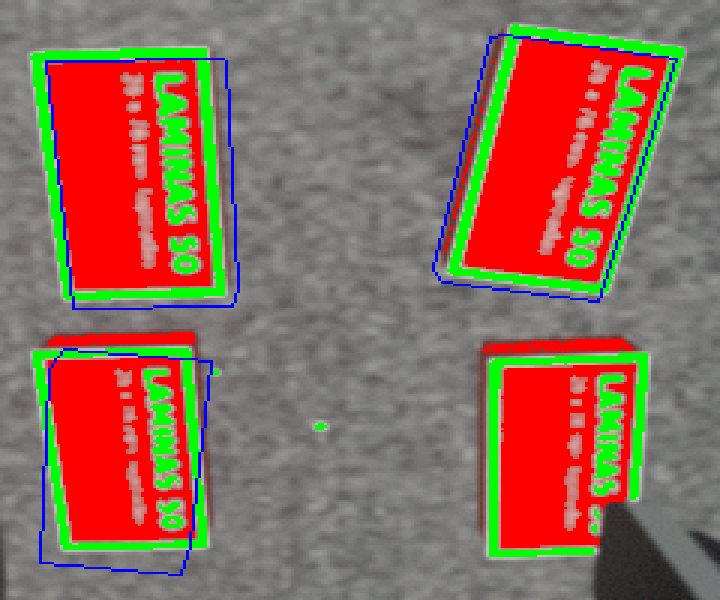

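```bash
python3 - <<'E'
s=open("h.py").read()
s=s.replace("(S>130)&(V>50)","(S>100)&(V>40)").replace("cv2.morphologyEx(red,cv2.MORPH_CLOSE,np.ones((5,5)))","cv2.morphologyEx(red|white,cv2.MORPH_CLOSE,np.ones((5,5)))")
s=s.replace("m=(lab==i).astype(np.uint8); m=m|(cv2.dilate(m,np.ones((7,7)))&white)","m=(lab==i).astype(np.uint8)\n        if (m&red).sum()<.5*m.sum(): continue").replace("if st[i,4]<minarea","if st[i,4]<minarea or st[i,4]>14000")
open("h.py","w").write(s)
E
python3 - <<'E'
from h import *
np.set_printoptions(suppress=True,precision=4)
c=vision.calibration("wrist")
im=cv2.imread("pics/w_cart.png")[:,:,::-1]; cT=(c,np.load("w_cart.npy"))
print(cartons(im.copy(),cT))
im=cv2.imread("pics/w_tray.png")[:,:,::-1]; cT=(c,np.load("w_tray.npy"))
print(cartons(im.copy(),cT)); print("p,q",cartons(im.copy(),cT,z0=.006))
E
```

```text
[[ 0.4113 -0.1346 -9.06    0.9824]
 [ 0.4154 -0.2836  0.6828  0.9632]
 [ 0.546  -0.2948  0.8466  0.9741]
 [ 0.5512 -0.1236  3.0038  0.9327]]
[[  0.416   -0.113  -15.1271   0.7002]
 [  0.5505  -0.1251   2.4455   0.9768]]
p,q [[  0.4171  -0.1079 -15.1294   0.6848]
 [  0.549   -0.1207   4.1077   0.9468]]
```

```bash
cat >> h.py <<'E'
np.set_printoptions(suppress=True,precision=4)
GZ=.019
def pick(x,y,yaw,z0=0):
    o=ori(180+yaw); fingers.gripper_to(1.0); robot.move_to([x,y,.13],o)
    robot.line_to([x,y,z0+GZ],o,velocity=.12); fingers.gripper_to(0.0,90)
    print("gap",robot.current_finger_gap(),"gf",robot.current_gripper_force())
    robot.line_to([x,y,.13],o,velocity=.12)
def avg(n=25):
    F=[];M=[]
    for _ in range(n): F.append(robot.current_contact_force()); M.append(robot.current_torque()); robot.pause(.02)
    return np.mean(F,0),np.mean(M,0)
def test(pos=(.52,-.02,.25)):
    robot.move_to(pos,ori(180)); r=[]
    for t in (32,-32):
        robot.line_to(pos,ori(180,t),velocity=.1); robot.pause(.6)
        e=robot.current_eef_rot()
        robot.line_to(pos,ori(180),velocity=.1); robot.pause(.4); F,M=avg(); r.append(M); print(t,np.round(e),"F",F,"M",M)
    print("dM",r[1]-r[0],"gap",robot.current_finger_gap(),"t",robot.current_time_s())
E
python3 - <<'E'
from h import *
for t in (-32,32): print(robot.inverse_kinematics([.52,-.02,.25],ori(180,t)))
pick(.5505,-.1236,3.0); test()
E
```

```text
[ 15.3504  -4.8941 -13.7958 119.6957  -3.3672  33.0987  93.5635]
[  5.3325  38.7317  -9.7753  61.8706   4.2459 111.8071  86.3775]
gap 0.6586475298425833 gf 98.39867413043976
32 [ 180.  -32. -180.] F [-0.1494 -0.1338 -1.4689] M [-0.0082 -0.0155  0.0007]
-32 [ 180.   32. -180.] F [-0.0528 -0.014  -1.3944] M [-0.0074  0.006  -0.0012]
dM [ 0.0008  0.0214 -0.0019] gap 0.6562049521003605 t 14.1667
```

```bash
cat >> h.py <<'E'
TX,TY,TA=.4724,.1974,-1.1   # packing tray pose
def tray(x,y,z=0):
    v=R.from_euler("z",TA,degrees=True).apply([x/1000,y/1000,0]); return [TX+v[0],TY+v[1],z]
def local(p): 
    return R.from_euler("z",-TA,degrees=True).apply([p[0]-TX,p[1]-TY,0])[:2]*1000
def pack(yrow):
    "held carton into the tray, its final middle at tray y = yrow (mm)"
    o=ori(180+TA); y=yrow-24; z=.006+GZ+.002
    robot.move_to(tray(2,y,.13),o); robot.line_to(tray(2,y,z),velocity=.1)
    s=robot.line_to(tray(20,y,z),velocity=.03,f_stop=8); print("far",s,local(robot.current_tool_pos()))
    fingers.gripper_to(.82); robot.line_to(tray(*local(robot.current_tool_pos()),.13),velocity=.15)
    fingers.gripper_to(0.0)
    push(yrow)
def push(yrow,x=9,f=14):
    o=ori(180+TA); y=yrow-24-29-24
    robot.move_to(tray(x,y,.10),o); robot.line_to(tray(x,y,.030),velocity=.12)
    s=robot.line_to(tray(x,yrow-29-5,.030),velocity=.05,f_stop=f); print("push",s,"finger y rel. carton side",local(robot.current_tool_pos())-[0,yrow-29])
    robot.line_to(tray(x,local(robot.current_tool_pos())[1]-4,.030),velocity=.1); robot.line_to(tray(x,local(robot.current_tool_pos())[1],.13),velocity=.15)
E
python3 - <<'E'
from h import *
pack(80.5)
robot.move_j([-19,17.8,0.8,86.6,-.25,75.6,72]); im,cT=shot("wrist","w_t2"); np.save("w_t2.npy",cT[1]); print(robot.current_time_s())
cv2.imwrite("pics/w_t2c.png",cv2.resize(im[40:250,150:570],(800,400),interpolation=cv2.INTER_CUBIC)[:,:,::-1])
E
```

```text
far True [ 9.9088 56.5506]
push True finger y rel. carton side [  8.8464 -14.8268]
22.25
```

View pics/w_t2c.png

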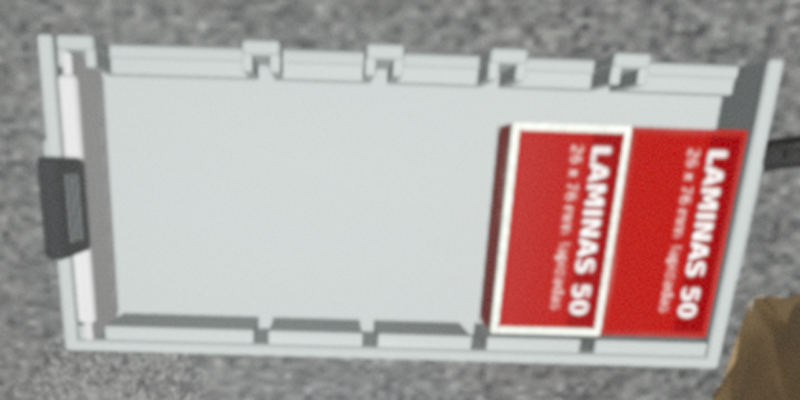

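```bash
cat >> h.py <<'E'
def look():
    robot.move_j([24,12,0.8,92,-.25,75.6,114]); im,cT=shot("wrist"); c=cartons(im,cT); c=c[(c[:,3]>.8)&(c[:,1]<-.02)]; print(c); return c
E
python3 - <<'E'
from h import *
c=look(); t=min(c,key=lambda q:np.hypot(q[0]-.411,q[1]+.135)); print("take",t)
pick(*t[:3]); test()
E
```

```text
[[ 0.4111 -0.1347 -9.2613  0.9843]
 [ 0.4153 -0.2835  0.7045  0.9642]
 [ 0.546  -0.2909  0.9322  0.9566]]
take [ 0.4111 -0.1347 -9.2613  0.9843]
gap 0.6613499259998172 gf 97.48575568199158
32 [-180.  -32. -180.] F [-0.1841  0.0067 -3.5397] M [ 0.0008 -0.0013  0.0042]
-32 [ 180.   32. -180.] F [ 0.0886  0.1304 -3.7135] M [-0.009  -0.0086  0.0013]
dM [-0.0098 -0.0074 -0.0028] gap 0.6593410659375878 t 34.375
```

Run:
```python
from h import *
pack(22.5)
c=look(); t=min(c,key=lambda q:np.hypot(q[0]-.415,q[1]+.28)); print("take",t)
pick(*t[:3]); test()
```

```text
far True [ 8.9473 -1.3967]
push True finger y rel. carton side [  9.2537 -14.8372]
[[ 0.4151 -0.2833  1.2663  0.9663]
 [ 0.546  -0.2924 -0.9376  0.9448]]
take [ 0.4151 -0.2833  1.2663  0.9663]
gap 0.662000155843551 gf 99.82774615287781
32 [-180.  -32. -180.] F [ 0.0344  0.0856 -5.1797] M [-0.0192  0.0638  0.0044]
-32 [180.  32. 180.] F [-0.0373  0.1096 -5.2033] M [ 0.0047 -0.061   0.0005]
dM [ 0.0239 -0.1248 -0.0039] gap 0.6557540299566439 t 54.15
```

```bash
cat >> h.py <<'E'
def ret(y,x=.666):
    o=ori(180-.8); robot.move_to([x,y,.16],o)
    s=robot.line_to([x,y,.003+GZ+.001],velocity=.06,f_stop=10); print("down",s,robot.current_tool_pos())
    fingers.gripper_to(.85); robot.line_to([x,y,.16],velocity=.15)
E
python3 - <<'E'
from h import *
ret(.145)
c=look(); t=min(c,key=lambda q:np.hypot(q[0]-.546,q[1]+.29)); print("take",t)
pick(*t[:3]); test()
E
```

```text
down False [0.6662 0.145  0.0234]
[[ 0.546  -0.2911  0.8026  0.9647]]
take [ 0.546  -0.2911  0.8026  0.9647]
gap 0.6577037165718418 gf 101.34900569915771
32 [ 180.  -32. -180.] F [-0.0319 -0.1047 -6.5813] M [-0.0023  0.0456  0.0123]
-32 [-180.   32. -180.] F [ 0.1225 -0.1352 -6.6969] M [ 0.0026 -0.0578 -0.0082]
dM [ 0.005  -0.1034 -0.0205] gap 0.6621584963119348 t 71.0583
```

Rattling too. Into the returns tray's left place, then look.

Run:
```python
from h import *
ret(.238)
robot.move_j([-19,17.8,0.8,86.6,-.25,75.6,72]); im,cT=shot("wrist","w_t3"); np.save("w_t3.npy",cT[1]); print(robot.current_time_s())
cv2.imwrite("pics/w_t3c.png",cv2.resize(im[40:400,150:570],(700,600),interpolation=cv2.INTER_CUBIC)[:,:,::-1])
```

```text
down False [0.6661 0.238  0.0237]
76.8583
```

View pics/w_t3c.png

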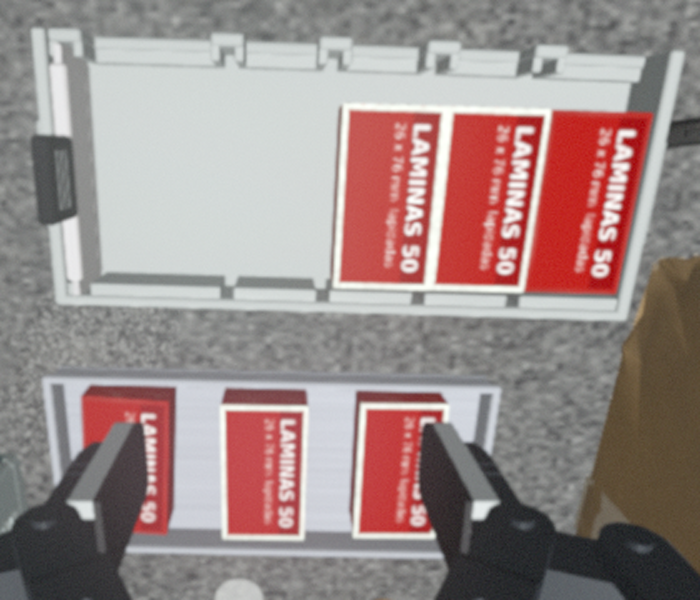

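Run:
```python
from h import *
c=vision.calibration("wrist")
for n in ("w_tray","w_t2","w_t3"):
    g=cv2.GaussianBlur(cv2.imread(f"pics/{n}.png",0),(3,3),0).astype(float); cT=(c,np.load(n+".npy"))
    for s in (-76.5,76.5):
        P=[]
        for y in range(-150,151,4):
            ls=[]; 
            for d in np.arange(-8,8.1,.25):
                u=w2px(None,tray(s+d,y,.04),cT); ls.append(cv2.remap(g.astype(np.float32),np.float32([[u[0]]]),np.float32([[u[1]]]),1)[0,0])
            i=np.argmax(np.abs(np.diff(cv2.blur(np.array(ls)[:,None],(1,3))[:,0]))); P.append((y,-8+.25*i+.12))
        P=np.array(P); k=np.median(P[:,1]); 
        for _ in range(3):
            m=np.abs(P[:,1]-np.median(P[:,1]) if _==0 else P[:,1]-np.polyval(f,P[:,0]))<(3 if _==0 else 1); f=np.polyfit(*P[m].T,1)
        print(n,s,"offset mm",f[1],"dyaw",-np.degrees(f[0]),m.sum())
    # end walls
    for s in (-175.5,175.5):
        P=[]
        for x in range(-60,61,4):
            ls=[]
            for d in np.arange(-8,8.1,.25):
                u=w2px(None,tray(x,s+d,.04),cT); ls.append(cv2.remap(g.astype(np.float32),np.float32([[u[0]]]),np.float32([[u[1]]]),1)[0,0])
            i=np.argmax(np.abs(np.diff(cv2.blur(np.array(ls)[:,None],(1,3))[:,0]))); P.append(-8+.25*i+.12)
        print(n,"end",s,np.median(P))
```

```text
w_tray -76.5 offset mm 3.2146235770890645 dyaw -0.4178921152607435 53
w_tray 76.5 offset mm -1.5221170375603439 dyaw -0.46549026096817164 75
w_tray end -175.5 -1.38
w_tray end 175.5 -1.88
w_t2 -76.5 offset mm 2.808858062284776 dyaw -0.4165728243872315 53
w_t2 76.5 offset mm -1.9560304057250366 dyaw -0.44314695997139214 74
w_t2 end -175.5 -1.38
w_t2 end 175.5 -2.13
w_t3 -76.5 offset mm 3.2066753883400234 dyaw -0.4365359716309463 53
w_t3 76.5 offset mm -1.6126586728712653 dyaw -0.4100734442699034 75
w_t3 end -175.5 -1.13
w_t3 end 175.5 -2.13
```

Run:
```python
from h import *
fingers.gripper_to(0.0); o=ori(180+TA); W=[]
for y in (-45,-135):
    robot.move_to(tray(40,y,.10),o); robot.line_to(tray(40,y,.034),velocity=.15)
    s=robot.line_to(tray(60,y,.034),velocity=.02,f_stop=4); p=np.array(robot.current_tool_pos()); W.append(p); print(s,local(p))
    robot.line_to(tray(40,y,.034),velocity=.1); robot.line_to(tray(40,y,.10),velocity=.15)
d=W[0]-W[1]; print("yaw",np.degrees(np.arctan2(-d[0],d[1])),robot.current_time_s())
```

```text
True [ 49.3645 -45.2303]
True [  48.692  -135.1703]
yaw -1.5283938519201503 82.7
```

```bash
sed -i 's/^TX,TY,TA=.*/TX,TY,TA=.4717,.1974,-1.53/' h.py
python3 - <<'E'
from h import *
o=ori(180+TA); fingers.gripper_to(.45)
robot.move_to(tray(0,-158,.13),o); robot.line_to(tray(0,-158,.073),velocity=.1)
fingers.gripper_to(0.0,60); print("gap",robot.current_finger_gap(),robot.current_gripper_force())
robot.line_to(tray(0,-158,.078),velocity=.03); print(avg(8))
c=np.array(local(robot.current_tool_pos())); E={}
for k,d in (("y+",(0,6)),("y-",(0,-6)),("x+",(6,0)),("x-",(-6,0))):
    s=robot.line_to(tray(*(c+d),.078),velocity=.01,f_stop=4); E[k]=local(robot.current_tool_pos()); print(k,s,E[k]); robot.line_to(tray(*c,.078),velocity=.02)
print(robot.current_time_s())
E
```

```text
gap 0.10544508122369944 59.56097424030304
(array([-0.2532,  0.0202, -1.1695]), array([ 0.0121,  0.0097, -0.0013]))
y+ True [  -0.8666 -156.1204]
y- True [  -1.0078 -160.1548]
x+ True [   2.8859 -158.1731]
x- True [  -1.4481 -158.0786]
87.95
```

Run:
```python
from h import *
x,y=0.72,-158.14
robot.line_to(tray(x,y,.078),velocity=.02); robot.line_to(tray(x,y,.145),velocity=.08); y+=144.5
robot.line_to(tray(x,y,.145),velocity=.12); robot.line_to(tray(x,y,.122),velocity=.08); robot.pause(.3)
s=robot.line_to(tray(x,y,.072),velocity=.025,f_stop=6); print(s,robot.current_tool_pos(),robot.current_contact_force(),robot.current_time_s())
im,cT=shot("side","s1"); cv2.imwrite("pics/s1c.png",cv2.resize(im[190:350,200:420],(770,560),interpolation=cv2.INTER_CUBIC)[:,:,::-1])
```

```text
True [0.4718 0.1838 0.0741] [-0.8475  0.5474  4.0897] 93.0167
```

Run:
```python
from h import *
p=robot.current_tool_pos()
s=robot.line_to([p[0],p[1],.070],velocity=.01,f_stop=12); print(s,robot.current_tool_pos()[2],robot.current_contact_force())
fingers.gripper_to(.45); robot.line_to([p[0],p[1],.15],velocity=.1)
fingers.gripper_to(0.0)
# press tab from above to make sure it is down
s=robot.line_to([p[0],p[1],.098],velocity=.03,f_stop=5); print(s,robot.current_tool_pos()[2])
robot.line_to([p[0],p[1],.15],velocity=.1)
robot.move_j([-19,17.8,0.8,86.6,-.25,75.6,72]); im,cT=shot("wrist","w_t4"); np.save("w_t4.npy",cT[1])
cv2.imwrite("pics/w_t4c.png",cv2.resize(im[40:400,150:570],(700,600),interpolation=cv2.INTER_CUBIC)[:,:,::-1]); print(robot.current_time_s())
```

```text
True 0.07416241884438071 [-0.6903 -0.0678  3.7919]
True 0.10314593364475975
97.6667
```

View pics/w_t4c.png

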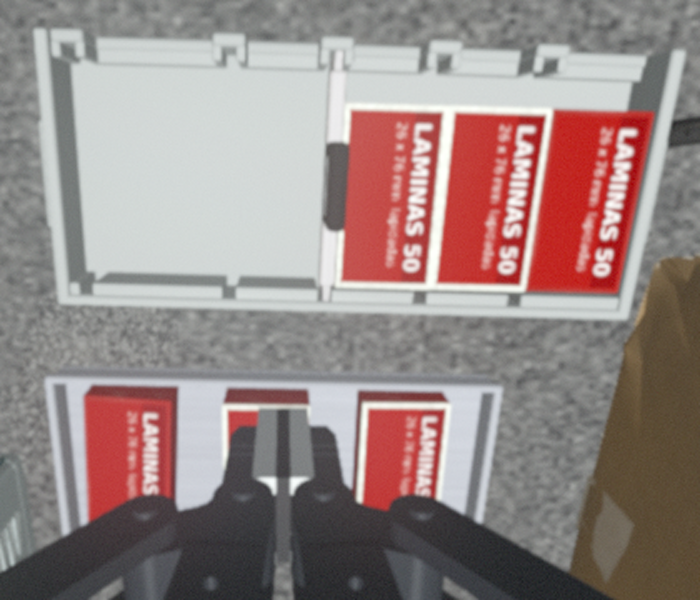

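```bash
python3 -c "
from station import workorder; print(workorder.close_job())"
```

```text
the job is handed in; nothing more can be done
None
```

The job is handed in, but no verdict came back: two cartons tested sound and are packed tight behind the one already there, two rattled and lie in the returns tray, and the divider is fully down in slot 3.

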